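Tamp ballast stones level in a ship model's plinth

TASK

Some ballast stones ride up on their neighbours in the two cells of the dark display plinth. Take the wooden tamper from its cork board and, one cell after the other, slowly press the stones down with its flat foot, without knocking them, until every stone lies level on the cell floor, finishing each cell with a firm steady push of about 14 N held for about a second, never over 30 N. Then stand the tamper upright back on its cork board and let go; touch the stones with the tamper only, and leave the other things where they are.

Things in the scene. Friction and masses are not known exactly. Their poses are not given: they have to be found in the camera images.
- plinth: Dark wooden display plinth, fixed, 112 x 174 mm (its x, y), 42 mm high to the rim. Origin: centre of its underside; z up, y along its length. Two open cells side by side, centre lines at x = -28 mm (cell a) and +28 mm (cell b), parted by a 14 mm wide light rib as high as the rim; outer walls 7 mm thick.
- cell_a (a point): Centre of the floor of cell a, 8 mm above the plinth's underside. The cell is 42 mm wide, 160 mm long (y), 34 mm deep. Four stones in a tight row along y between an end wall and a wooden end block that slides stiffly along y: three on the floor, a2 wedged up between a1 and a3. Pressed down (about 5 to 15 N, most at first), a2 shoves the row and block along 8 mm and drops to the floor.
- cell_b (a point): Centre of the floor of cell b, 8 mm above the plinth's underside. The cell is 42 mm wide, 160 mm long (y), 34 mm deep. Four stones in a tight row along y between an end wall and a wooden end block that slides stiffly along y: three on the floor, b2 wedged up between b1 and b3. Pressed down (about 5 to 15 N, most at first), b2 shoves the row and block along 8 mm and drops to the floor.
- stone_a1_center (a point): Centre of a grey water-worn stone in cell a: a rounded oblong cobble, 35 to 40 mm across both ways, somewhere from 25 to 28 mm thick, flat underside and top, about 80 g, smooth. Lies on the cell floor at the start.
- stone_a2_center (a point): Centre of a grey water-worn stone in cell a: a rounded oblong cobble, 35 to 40 mm across both ways, somewhere from 25 to 28 mm thick, flat underside and top, about 80 g, smooth. This is the high one at the start, about 14 mm above its neighbours. Once on the floor it stops dead: a foot coming down at 30 mm/s then strikes it with over 30 N, at 10 mm/s it does not; pressing further adds about 10 N per mm.
- stone_a3_center (a point): Centre of a grey water-worn stone in cell a: a rounded oblong cobble, 35 to 40 mm across both ways, somewhere from 25 to 28 mm thick, flat underside and top, about 80 g, smooth. Lies on the cell floor at the start.
- stone_a4_center (a point): Centre of a grey water-worn stone in cell a: a rounded oblong cobble, 35 to 40 mm across both ways, somewhere from 25 to 28 mm thick, flat underside and top, about 80 g, smooth. Lies on the cell floor at the start.
- stone_b1_center (a point): Centre of a grey water-worn stone in cell b: a rounded oblong cobble, 35 to 40 mm across both ways, somewhere from 25 to 28 mm thick, flat underside and top, about 80 g, smooth. Lies on the cell floor at the start.
- stone_b2_center (a point): Centre of a grey water-worn stone in cell b: a rounded oblong cobble, 35 to 40 mm across both ways, somewhere from 25 to 28 mm thick, flat underside and top, about 80 g, smooth. This is the high one at the start, about 14 mm above its neighbours. Once on the floor it stops dead: a foot coming down at 30 mm/s then strikes it with over 30 N, at 10 mm/s it does not; pressing further adds about 10 N per mm.
- stone_b3_center (a point): Centre of a grey water-worn stone in cell b: a rounded oblong cobble, 35 to 40 mm across both ways, somewhere from 25 to 28 mm thick, flat underside and top, about 80 g, smooth. Lies on the cell floor at the start.
- stone_b4_center (a point): Centre of a grey water-worn stone in cell b: a rounded oblong cobble, 35 to 40 mm across both ways, somewhere from 25 to 28 mm thick, flat underside and top, about 80 g, smooth. Lies on the cell floor at the start.
- tamper: Wooden tamper standing upright on the cork board, 110 mm high, 0.13 to 0.25 kg. Origin: centre of the underside of its flat foot; z up along the handle. The foot is 32 x 50 mm (its x, y), 14 mm thick, and fits lengthwise into a cell (its y along the cell) with 5 mm to spare on each side. The handle is a square post 24 x 24 mm, from 14 to 110 mm above the underside.
- tamper_grip (a point): Point on the axis of the tamper's handle, 90 mm above the underside of its foot, 20 mm below the handle's top: where to grip it from above. Axes as the tamper's.
- board: Flat cork board, fixed, 100 x 130 mm (its x, y), 6 mm thick, the tamper's place. Origin: centre of its underside.
- glue_cup: Bystander, to be left alone: steel glue cup, 64 mm across, 50 mm high. Origin: centre of its underside.
- glue_bottle: Bystander, to be left alone: white glue bottle, 44 mm across, 120 mm high. Origin: centre of its underside.
- figurine: Bystander, to be left alone: white porcelain figurine, 60 mm across, 133 mm high. Origin: centre of its underside.
- clamp: Bystander, to be left alone: wooden hand-screw clamp, 90 mm long, 18 mm high. Origin: centre of its underside.
- model_ship: Bystander, to be left alone: finished plywood model ship with sails, about 230 mm long, 215 mm high. Origin: centre of its underside.
Not all that is in view belongs to the job. Leave any pink or purple look-alike of the part that bears stone_b1_center alone.

How it is judged:
On the way, in this order (a step that is already met when the one before it is completed fails the run):
1. the tamper is lifted off its board (z of tamper in the frame of board above 0.03 m), for 0.2 s.
2. one cell has all its stones level while the tamper's foot presses them firmly (over 6 N on a stone) ((((z of stone_a1_center in the frame of plinth between 0.018 and 0.0235 m and horizontal distance between stone_a1_center and plinth below 0.085 m) and (z of stone_a2_center in the frame of plinth between 0.019 and 0.0245 m and horizontal distance between stone_a2_center and plinth below 0.085 m) and (z of stone_a3_center in the frame of plinth between 0.018 and 0.0235 m and horizontal distance between stone_a3_center and plinth below 0.085 m) and (z of stone_a4_center in the frame of plinth between 0.0185 and 0.024 m and horizontal distance between stone_a4_center and plinth below 0.085 m) and (contact force between tamper and stone_a1 above 6 N or contact force between tamper and stone_a2 above 6 N or contact force between tamper and stone_a3 above 6 N or contact force between tamper and stone_a4 above 6 N)) or ((z of stone_b1_center in the frame of plinth between 0.018 and 0.0235 m and horizontal distance between stone_b1_center and plinth below 0.085 m) and (z of stone_b2_center in the frame of plinth between 0.018 and 0.0235 m and horizontal distance between stone_b2_center and plinth below 0.085 m) and (z of stone_b3_center in the frame of plinth between 0.018 and 0.0235 m and horizontal distance between stone_b3_center and plinth below 0.085 m) and (z of stone_b4_center in the frame of plinth between 0.0175 and 0.023 m and horizontal distance between stone_b4_center and plinth below 0.085 m) and (contact force between tamper and stone_b1 above 6 N or contact force between tamper and stone_b2 above 6 N or contact force between tamper and stone_b3 above 6 N or contact force between tamper and stone_b4 above 6 N)))), for 0.3 s.
3. the other cell too is level under a firm press of the tamper, the first still level ((((z of stone_a1_center in the frame of plinth between 0.018 and 0.0235 m and horizontal distance between stone_a1_center and plinth below 0.085 m) and (z of stone_a2_center in the frame of plinth between 0.019 and 0.0245 m and horizontal distance between stone_a2_center and plinth below 0.085 m) and (z of stone_a3_center in the frame of plinth between 0.018 and 0.0235 m and horizontal distance between stone_a3_center and plinth below 0.085 m) and (z of stone_a4_center in the frame of plinth between 0.0185 and 0.024 m and horizontal distance between stone_a4_center and plinth below 0.085 m) and (z of stone_b1_center in the frame of plinth between 0.018 and 0.0235 m and horizontal distance between stone_b1_center and plinth below 0.085 m) and (z of stone_b2_center in the frame of plinth between 0.018 and 0.0235 m and horizontal distance between stone_b2_center and plinth below 0.085 m) and (z of stone_b3_center in the frame of plinth between 0.018 and 0.0235 m and horizontal distance between stone_b3_center and plinth below 0.085 m) and (z of stone_b4_center in the frame of plinth between 0.0175 and 0.023 m and horizontal distance between stone_b4_center and plinth below 0.085 m) and (contact force between tamper and stone_a1 above 6 N or contact force between tamper and stone_a2 above 6 N or contact force between tamper and stone_a3 above 6 N or contact force between tamper and stone_a4 above 6 N)) or ((z of stone_a1_center in the frame of plinth between 0.018 and 0.0235 m and horizontal distance between stone_a1_center and plinth below 0.085 m) and (z of stone_a2_center in the frame of plinth between 0.019 and 0.0245 m and horizontal distance between stone_a2_center and plinth below 0.085 m) and (z of stone_a3_center in the frame of plinth between 0.018 and 0.0235 m and horizontal distance between stone_a3_center and plinth below 0.085 m) and (z of stone_a4_center in the frame of plinth between 0.0185 and 0.024 m and horizontal distance between stone_a4_center and plinth below 0.085 m) and (z of stone_b1_center in the frame of plinth between 0.018 and 0.0235 m and horizontal distance between stone_b1_center and plinth below 0.085 m) and (z of stone_b2_center in the frame of plinth between 0.018 and 0.0235 m and horizontal distance between stone_b2_center and plinth below 0.085 m) and (z of stone_b3_center in the frame of plinth between 0.018 and 0.0235 m and horizontal distance between stone_b3_center and plinth below 0.085 m) and (z of stone_b4_center in the frame of plinth between 0.0175 and 0.023 m and horizontal distance between stone_b4_center and plinth below 0.085 m) and (contact force between tamper and stone_b1 above 6 N or contact force between tamper and stone_b2 above 6 N or contact force between tamper and stone_b3 above 6 N or contact force between tamper and stone_b4 above 6 N)))), for 0.3 s.
At the end, for the whole second after the job is handed in: All eight stones are inside their plinth, each with its centre no more than 2.5 mm above where it is when lying flat on the cell floor; the tamper stands upright (within 0.08 rad) and still, its foot flat on the cork board and its axis within the board's outline, released (z of stone_a1_center in the frame of plinth between 0.018 and 0.0235 m and horizontal distance between each of stone_a1_center, stone_a2_center, stone_a3_center, stone_a4_center, stone_b1_center, stone_b2_center, stone_b3_center, stone_b4_center and plinth below 0.085 m and z of stone_a2_center in the frame of plinth between 0.019 and 0.0245 m and z of stone_a3_center in the frame of plinth between 0.018 and 0.0235 m and z of stone_a4_center in the frame of plinth between 0.0185 and 0.024 m and z of stone_b1_center in the frame of plinth between 0.018 and 0.0235 m and z of stone_b2_center in the frame of plinth between 0.018 and 0.0235 m and z of stone_b3_center in the frame of plinth between 0.018 and 0.0235 m and z of stone_b4_center in the frame of plinth between 0.0175 and 0.023 m and angle between tamper's own z axis and vertical below 0.08 rad and z of tamper in the frame of board between 0.004 and 0.009 m and x of tamper in the frame of board between -0.05 and 0.05 m and y of tamper in the frame of board between -0.065 and 0.065 m and linear speed of tamper below 0.02 m/s); the robot touches nothing.
It fails at once if the tamper pushes a stone with over 30 N (contact force between tamper and stone_a1 above 30 N or contact force between tamper and stone_a2 above 30 N or contact force between tamper and stone_a3 above 30 N or contact force between tamper and stone_a4 above 30 N or contact force between tamper and stone_b1 above 30 N or contact force between tamper and stone_b2 above 30 N or contact force between tamper and stone_b3 above 30 N or contact force between tamper and stone_b4 above 30 N).
It fails at once if the tamper pushes the plinth with over 30 N (contact force between tamper and plinth above 30 N).
It fails at once if the robot's fingers or arm touch a stone (contact force between any of the fingers, the arm and stone_a1 above 1 N or contact force between any of the fingers, the arm and stone_a2 above 1 N or contact force between any of the fingers, the arm and stone_a3 above 1 N or contact force between any of the fingers, the arm and stone_a4 above 1 N or contact force between any of the fingers, the arm and stone_b1 above 1 N or contact force between any of the fingers, the arm and stone_b2 above 1 N or contact force between any of the fingers, the arm and stone_b3 above 1 N or contact force between any of the fingers, the arm and stone_b4 above 1 N).
It fails at once if a bystander is shifted by over 20 mm or tipped (distance of any of glue_cup, glue_bottle, figurine, clamp, model_ship from where it was at the start of the episode above 0.02 m or angle between any of glue_cup, glue_bottle, figurine, clamp, model_ship's own z axis and vertical above 0.3 rad).
It also fails if it takes over 72 s, if anything falls off the work surface, if the arm or the gripper's body presses on something with over 40 N, if the wrist force passes 120 N, or if a joint passes its speed limit or range.

ROBOT

A 7-joint arm with a two-finger parallel gripper is mounted at the origin on the work surface. World frame = base frame: x ahead of the robot, y to its left, z up, the work surface at z = 0. Lengths are in m, angles in rad, forces in N, time in s.
With the tool pointing down it reaches from about 0.425 to 0.925 m from the base axis. Payload 6.8 kg.
Tool frame: the origin (TCP) lies midway between the tips of the shut fingers; the grasp point (between the pads) lies 19 mm behind it; z points along the fingers, y is the line along which they close (so a half turn about z gives the same grasp; the last joint's range is limited). The gripper opens to 85 mm and grips with 20 to 120 N. Pads are 22 mm wide; open, the fingers measure 114 mm over their backs; the gripper's body (76 mm by 85 mm) begins 54 mm behind the grasp point. The pads swing forward as they close: fully open they stand 13 mm farther back than shut.
Start: joints at [1.176, 0.477, 0.022, 1.555, -0.011, 1.109, -0.083], TCP at [0.191, -0.647, 0.206] pointing down, gripper open.
Joint ranges: [-2.96, 2.96], [-0.34, 2.1], [-1.41, 1.46], [0.24, 2.44], [-1.37, 4.51], [0.17, 1.92], [-2.96, 2.96]. Speed limits (rad/s): [2.39, 2.39, 3.14, 3.14, 3.14, 3.14, 3.14].

INTERFACE

Orientations are given as a unit quaternion [w, x, y, z].
In Python, from station import bot gives the robot as it stands.
- The arm moves only by the tool jog_arm, never from a script. Its argument "rows" is a list of rows, each an object of numbers: "fingers": the finger opening in mm, from 0 to 85.4; "x", "y", "z": the shift along the tool's x, y, z in mm; "ax", "ay", "az": the turn, a rotation vector about the tool's x, y, z in degrees. A call has exactly 8 rows; each row shifts and turns the commanded pose from where the row before left it, along the tool's axes as they then stand; what a row does not reach is not made up. A row lasts 1/10 s, in which the tool goes at most 50 mm and 8.59 degrees, less where a joint would pass 70% of its speed; a pose out of reach is approached as far as the arm can. A call with a gripper value outside its range is refused whole. The fingers move at their own pace and stop on an object; "force" is the grip in N (left out, the last holds). Time passes only in rows, so rows that do not move let the fingers close, or fill a call up. It gives the time, the measured TCP pose, the force, the opening and the grip force at its end, in the units of the state.
- bot.get_obs(): the state, without advancing time (a new reading comes with each control period).
- bot.read_camera(name): name is "scene" or "top"; returns a dict with "pixels" (420x560x3 uint8, red, green, blue), "vertical_fov" (degrees; the focal length in pixels is half the picture's height over the tangent of half this angle, whatever the lens; pixels are square), "cx", "cy" (the principal point, pixels), "world_from_camera" (4x4, takes a point from camera to world coordinates). Camera axes: x right, y down, z forward; pixel columns grow to the right and rows downward; lengths in m; the calibration is good to about 2 mm. A picture is of the moment at which its call begins. There is no depth.
- bot.hand_in(): hands the job in; it is judged then, once.
The state is a dict: "t": time; "q": joint angles; "joint_vel": joint speeds; "joint_torque": joint torques, N m; "eef_pos": TCP position; "tool_rot": TCP orientation; "contact_force": force on the tool from outside, world axes, zero at the start; "torque": the same for the moment, N m; "gripper_width": opening from 0.0 (shut) to 1.0 (fully open); "grasp_force": force on a finger pad.
Only numpy, scipy, OpenCV 4.12 (cv2) and the standard library are available. Lean on these libraries where they do the work, as an engineer would, in place of code of your own. Each camera call takes 0.05 s, during which the arm holds its last target. There are 200 camera calls.

## Working session

There is one attempt and no reset: what is moved stays moved. The work goes in short steps, Python scripts to look and compute and a tool call to move; the robot and the scene stay as the last step left them, time stands still between calls to the robot, and variables do not carry over. Pictures are saved under pics/ and viewed, at most 10 in all, crops included, and the job is handed in when it is done.

Besides the shell and the picture viewer there is one more tool, called as name([rows], argument=value, ...), one row to a line, values as JSON. jog_arm: Moves the arm, as the interface text tells. Its arguments: {"type":"object","properties":{"rows":{"type":"array","items":{"type":"object","properties":{"fingers":{"type":"number"},"x":{"type":"number"},"y":{"type":"number"},"z":{"type":"number"},"ax":{"type":"number"},"ay":{"type":"number"},"az":{"type":"number"}}}},"force":{"type":"number"}},"required":["rows"]}

```bash
mkdir -p pics
cat > h.py <<'E'
import numpy as np,cv2,pickle
def snap(bot,name,fn):
    c=bot.read_camera(name); cv2.imwrite(fn,np.ascontiguousarray(c["pixels"][:,:,::-1])); 
    pickle.dump(c,open(f'{name}.pkl','wb')); return c
def f(c): return c["pixels"].shape[0]/2/np.tan(np.radians(c["vertical_fov"])/2)
def ray(c,u,v,z):
    T=np.array(c["world_from_camera"]); d=T[:3,:3]@np.array([(u-c["cx"])/f(c),(v-c["cy"])/f(c),1]); o=T[:3,3]
    return o+d*(z-o[2])/d[2]
def proj(c,p):
    T=np.array(c["world_from_camera"]); q=T[:3,:3].T@(np.array(p)-T[:3,3]); return q[0]/q[2]*f(c)+c["cx"],q[1]/q[2]*f(c)+c["cy"]
E
python3 - <<'E'
from station import bot
from h import *
for n in("scene","top"):
    c=snap(bot,n,f'pics/{n}0.png'); print(n,f(c),c["cx"],c["cy"],np.round(c["world_from_camera"],3).tolist())
o=bot.get_obs(); print({k:np.round(v,3).tolist() for k,v in o.items()})
E
```

```text
scene 398.9157445804876 282.74736029089803 209.70112930411352 [[-0.727, 0.47, -0.5, 1.067], [0.687, 0.514, -0.514, 0.535], [0.016, -0.717, -0.697, 0.788], [0.0, 0.0, 0.0, 1.0]]
top 520.5003132852047 276.8617927376018 203.42004852432188 [[0.008, -0.996, 0.084, 0.449], [-1.0, -0.007, 0.015, 0.035], [-0.014, -0.084, -0.996, 1.269], [0.0, 0.0, 0.0, 1.0]]
{'t': 0.1, 'q': [1.176, 0.478, 0.022, 1.556, -0.011, 1.109, -0.083], 'joint_vel': [0.002, -0.001, 0.001, -0.0, 0.0, -0.002, 0.001], 'joint_torque': [0.004, -59.776, 1.614, -28.196, 0.013, 0.005, 0.0], 'eef_pos': [0.191, -0.647, 0.205], 'tool_rot': [-0.001, 0.99, 0.143, -0.0], 'contact_force': [-0.694, 0.644, 0.006], 'torque': [0.018, -0.011, -0.006], 'grasp_force': 0.0, 'gripper_width': 1.001}
```

View pics/top0.png

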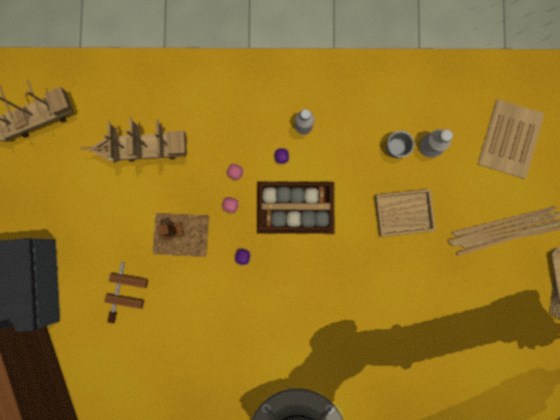

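View pics/scene0.png

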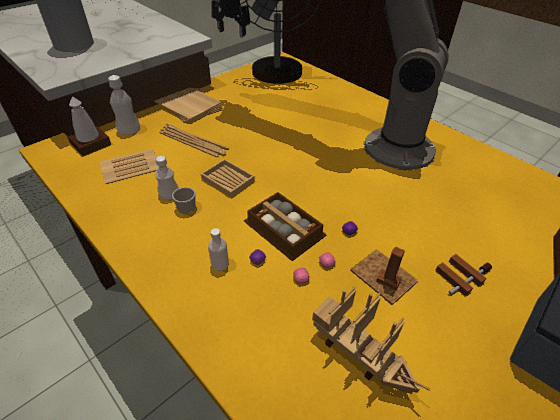

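The top view shows the plinth around (296,207), the cork board with the tamper around (175,232), the ship at (145,145) and the clamp at (125,290). I'll enlarge the working area.

Run:
```python
import cv2
a=cv2.imread('pics/top0.png')
cv2.imwrite('pics/c1.png',cv2.vconcat([cv2.resize(a[200:265,145:220],(750,650),interpolation=cv2.INTER_CUBIC)])[:600])
b=cv2.resize(a[175:240,250:342],None,fx=8,fy=8,interpolation=cv2.INTER_CUBIC);cv2.imwrite('pics/c2.png',b)
```

```text
(no output)
```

View pics/c1.png

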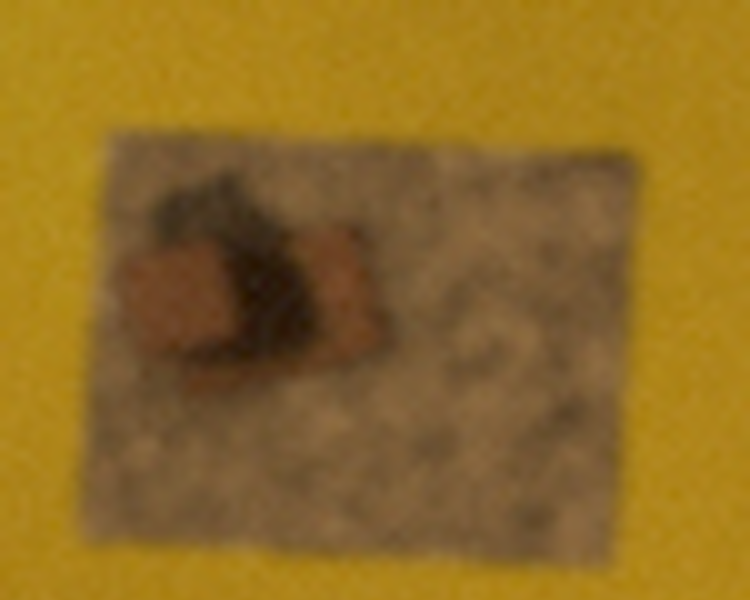

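View pics/c2.png

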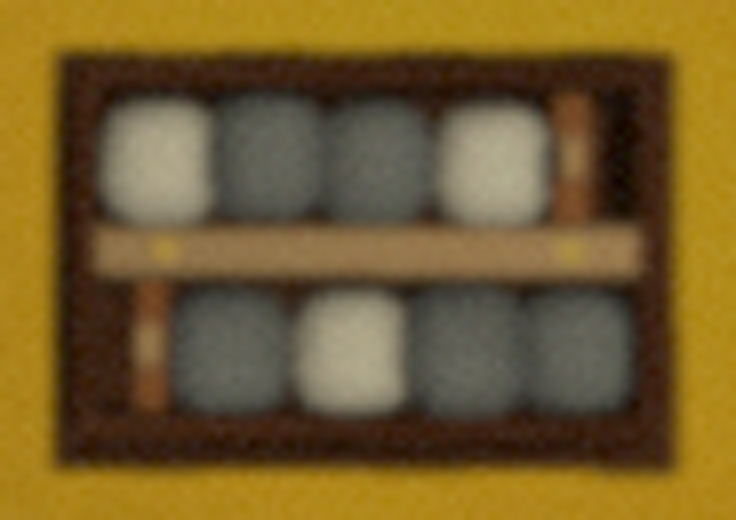

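Run:
```python
import cv2,pickle
from h import *
a=cv2.imread('pics/scene0.png')
cv2.imwrite('pics/c3.png',cv2.resize(a[185:260,240:335],None,fx=8,fy=8,interpolation=cv2.INTER_CUBIC))
c=pickle.load(open('top.pkl','rb'))
r=lambda u,v,z:ray(c,145+u/10-.05*9,200+v/10-.45,z)[:2]
print('tamper top',r(180,297,.116)); 
for p in [(120,265),(215,240),(240,335),(145,360)]: print(r(*p,.116))
print('foot',[r(*p,.020) for p in [(358,222),(392,345),(185,392)]])
print('board',[r(*p,.006) for p in [(108,130),(640,155),(612,568),(85,540)]])
s=lambda u,v,z:ray(c,250+u/8-.44,175+v/8-.44,z)[:2]
P=[s(*p,.042) for p in [(62,58),(668,58),(672,465),(58,465)]]
print('plinth',P,np.mean(P,0))
print('rib',s(95,252,.042),s(645,252,.042))
for n,p in dict(u1=(157,158),u2=(268,155),u3=(378,158),u4=(494,158),l1=(231,348),l2=(351,350),l3=(466,348),l4=(580,350)).items(): print(n,s(*p,.034),s(*p,.048))
```

```text
tamper top [0.48704869 0.30530406]
[0.4940506  0.31887621]
[0.49977275 0.29783938]
[0.47872631 0.29171588]
[0.47301643 0.31271973]
foot [array([0.50860241, 0.28532519]), array([0.47909494, 0.27642044]), array([0.46741969, 0.32601914])]
board [array([0.53126094, 0.34985216]), array([0.52612791, 0.21965064]), array([0.42598394, 0.22448836]), array([0.43163116, 0.35264305])]
plinth [array([0.60390642, 0.09983471]), array([ 0.60509203, -0.07988985]), array([ 0.48460778, -0.08098061]), array([0.48316348, 0.09961682])] [0.54419243 0.00964527]
rib [0.5461796  0.08939842] [ 0.5473603 -0.0730692]
u1 [0.57506879 0.07156213] [0.57363988 0.07114306]
u2 [0.57619755 0.03846715] [0.57475585 0.03842318]
u3 [0.5755262  0.00568201] [0.57409211 0.00600962]
u4 [ 0.57576601 -0.02885757] [ 0.5743292  -0.02813849]
l1 [0.51850519 0.04902961] [0.51771737 0.04886593]
l2 [0.5181814  0.01339789] [0.51739725 0.01363805]
l3 [ 0.51903505 -0.02071506] [ 0.51824122 -0.02008826]
l4 [ 0.51869776 -0.0545089 ] [ 0.51790776 -0.05349908]
```

View pics/c3.png

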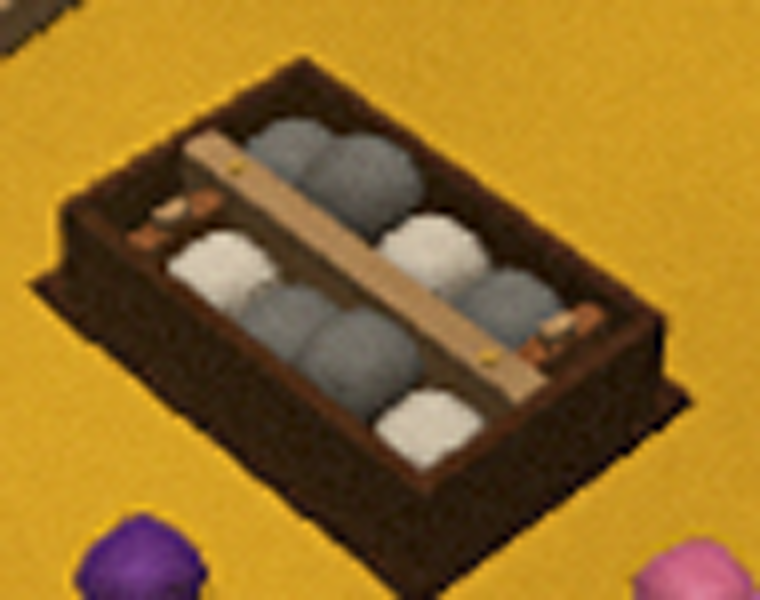

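The scene crop shows the high stones: the second from the +y end wall in the far cell, world about (0.575, 0.038), and the second from the -y end wall in the near cell, about (0.518, -0.020). The tamper stands at about (0.4875, 0.3055), with a yaw of about 14.7°. I'm setting out now.

jog_arm([
  {"x": 17, "y": -10, "fingers": 85, "az": 1.7},
  {"x": 35, "y": -20},
  {"x": 35, "y": -20},
  {"x": 35, "y": -20},
  {"x": 35, "y": -20},
  {"x": 35, "y": -20},
  {"x": 35, "y": -20},
  {"x": 35, "y": -20},
])

```text
invalid input
```

jog_arm([
  {"x": 35, "y": -20},
  {"x": 35, "y": -20},
  {"x": 35, "y": -20},
  {"x": 35, "y": -20},
  {"x": 35, "y": -20},
  {"x": 35, "y": -20},
  {"x": 35, "y": -20},
  {"x": 30, "y": -20},
])

```text
invalid input
```

jog_arm([
  {"x": 17, "y": -10, "z": 0, "ax": 0, "ay": 0, "az": 1.7, "fingers": 85},
  {"x": 35, "y": -20, "z": 0, "ax": 0, "ay": 0, "az": 0, "fingers": 85},
  {"x": 35, "y": -20, "z": 0, "ax": 0, "ay": 0, "az": 0, "fingers": 85},
  {"x": 35, "y": -20, "z": 0, "ax": 0, "ay": 0, "az": 0, "fingers": 85},
  {"x": 35, "y": -20, "z": 0, "ax": 0, "ay": 0, "az": 0, "fingers": 85},
  {"x": 35, "y": -20, "z": 0, "ax": 0, "ay": 0, "az": 0, "fingers": 85},
  {"x": 35, "y": -20, "z": 0, "ax": 0, "ay": 0, "az": 0, "fingers": 85},
  {"x": 35, "y": -20, "z": 0, "ax": 0, "ay": 0, "az": 0, "fingers": 85},
])

```text
t: 0.9
eef_pos: [0.4065, -0.4339, 0.2054]
tool_rot: [-0.0, 0.992, 0.128, -0.0]
contact_force: [-0.2, -0.6, 0.3]
gripper_width: 0.992
grasp_force: 0.0
```

jog_arm([
  {"x": 33, "y": -22, "z": 0, "ax": 0, "ay": 0, "az": 0, "fingers": 85},
  {"x": 33, "y": -22, "z": 0, "ax": 0, "ay": 0, "az": 0, "fingers": 85},
  {"x": 33, "y": -22, "z": 0, "ax": 0, "ay": 0, "az": 0, "fingers": 85},
  {"x": 33, "y": -22, "z": 0, "ax": 0, "ay": 0, "az": 0, "fingers": 85},
  {"x": 33, "y": -22, "z": 0, "ax": 0, "ay": 0, "az": 0, "fingers": 85},
  {"x": 33, "y": -22, "z": 0, "ax": 0, "ay": 0, "az": 0, "fingers": 85},
  {"x": 33, "y": -22, "z": 0, "ax": 0, "ay": 0, "az": 0, "fingers": 85},
  {"x": 33, "y": -22, "z": 0, "ax": 0, "ay": 0, "az": 0, "fingers": 85},
])

```text
t: 1.7
eef_pos: [0.6169, -0.1967, 0.2053]
tool_rot: [-0.0, 0.992, 0.128, -0.0]
contact_force: [-0.5, 1.2, -0.6]
gripper_width: 0.995
grasp_force: 0.0
```

jog_arm([
  {"x": 0, "y": -35, "z": 0, "ax": 0, "ay": 0, "az": 0, "fingers": 85},
  {"x": 0, "y": -38, "z": 0, "ax": 0, "ay": 0, "az": 0, "fingers": 85},
  {"x": 0, "y": -38, "z": 0, "ax": 0, "ay": 0, "az": 0, "fingers": 85},
  {"x": 0, "y": -38, "z": 0, "ax": 0, "ay": 0, "az": 0, "fingers": 85},
  {"x": 0, "y": -38, "z": 0, "ax": 0, "ay": 0, "az": 0, "fingers": 85},
  {"x": 0, "y": -38, "z": 0, "ax": 0, "ay": 0, "az": 0, "fingers": 85},
  {"x": 0, "y": -38, "z": 0, "ax": 0, "ay": 0, "az": 0, "fingers": 85},
  {"x": 0, "y": -38, "z": 0, "ax": 0, "ay": 0, "az": 0, "fingers": 85},
])

```text
t: 2.5
eef_pos: [0.5389, 0.0943, 0.2055]
tool_rot: [0.0, 0.992, 0.128, -0.0]
contact_force: [0.9, 0.3, -0.0]
gripper_width: 0.993
grasp_force: 0.0
```

jog_arm([
  {"x": 1, "y": -38, "z": 0, "ax": 0, "ay": 0, "az": 0, "fingers": 85},
  {"x": 1, "y": -38, "z": 0, "ax": 0, "ay": 0, "az": 0, "fingers": 85},
  {"x": 1, "y": -38, "z": 0, "ax": 0, "ay": 0, "az": 0, "fingers": 85},
  {"x": 0, "y": -38, "z": 0, "ax": 0, "ay": 0, "az": 0, "fingers": 85},
  {"x": 0, "y": -30, "z": 0, "ax": 0, "ay": 0, "az": 0, "fingers": 85},
  {"x": 0, "y": -20, "z": 0, "ax": 0, "ay": 0, "az": 0, "fingers": 85},
  {"x": 0, "y": -10, "z": 0, "ax": 0, "ay": 0, "az": 0, "fingers": 85},
  {"x": 0, "y": -5, "z": 0, "ax": 0, "ay": 0, "az": 0, "fingers": 85},
])

```text
t: 3.3
eef_pos: [0.4871, 0.3042, 0.2054]
tool_rot: [0.0, 0.992, 0.129, -0.0]
contact_force: [0.0, -0.6, 0.1]
gripper_width: 0.994
grasp_force: 0.0
```

Run:
```python
from station import bot
from h import *
c=snap(bot,'scene','pics/s1.png'); a=cv2.imread('pics/s1.png'); print(bot.get_obs()['eef_pos'])
for p in [(.4875,.3055,.116),(.4875,.3055,.02)]: print(proj(c,p))
cv2.imwrite('pics/s1c.png',cv2.resize(a[180:310,320:450],None,fx=4.5,fy=4.5,interpolation=cv2.INTER_CUBIC))
```

```text
[0.48719791 0.30424769 0.20542887]
(np.float64(397.7774596765006), np.float64(251.15939107015262))
(np.float64(388.9768303207627), np.float64(277.3279218775051))
```

View pics/s1c.png

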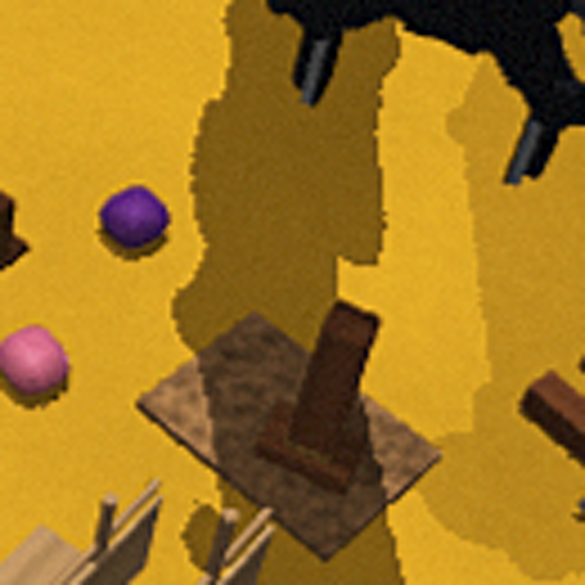

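The crop shows the handle top at about full-frame (399,250), within 2 px of the prediction at (398,251). The open fingers straddle it, so I'm descending to grip.

jog_arm([
  {"x": 0, "y": 0, "z": 20, "ax": 0, "ay": 0, "az": 0, "fingers": 85},
  {"x": 0, "y": 0, "z": 25, "ax": 0, "ay": 0, "az": 0, "fingers": 85},
  {"x": 0, "y": 0, "z": 25, "ax": 0, "ay": 0, "az": 0, "fingers": 85},
  {"x": 0, "y": 0, "z": 25, "ax": 0, "ay": 0, "az": 0, "fingers": 85},
  {"x": 0, "y": 0, "z": 18, "ax": 0, "ay": 0, "az": 0, "fingers": 85},
  {"x": 0, "y": 0, "z": 10, "ax": 0, "ay": 0, "az": 0, "fingers": 50},
  {"x": 0, "y": 0, "z": 5, "ax": 0, "ay": 0, "az": 0, "fingers": 36},
  {"x": 0, "y": 0, "z": 0, "ax": 0, "ay": 0, "az": 0, "fingers": 28},
], force=90)

```text
t: 4.15
eef_pos: [0.4878, 0.3031, 0.0776]
tool_rot: [0.0, 0.992, 0.128, -0.0]
contact_force: [-0.0, 0.4, -0.3]
gripper_width: 0.509
grasp_force: 0.0
```

jog_arm([
  {"x": 0, "y": 0, "z": 0, "ax": 0, "ay": 0, "az": 0, "fingers": 26},
  {"x": 0, "y": 0, "z": 0, "ax": 0, "ay": 0, "az": 0, "fingers": 24},
  {"x": 0, "y": 0, "z": 0, "ax": 0, "ay": 0, "az": 0, "fingers": 15},
  {"x": 0, "y": 0, "z": 0, "ax": 0, "ay": 0, "az": 0, "fingers": 10},
  {"x": 0, "y": 0, "z": 0, "ax": 0, "ay": 0, "az": 0, "fingers": 10},
  {"x": 0, "y": 0, "z": 0, "ax": 0, "ay": 0, "az": 0, "fingers": 10},
  {"x": 0, "y": 0, "z": 0, "ax": 0, "ay": 0, "az": 0, "fingers": 10},
  {"x": 0, "y": 0, "z": 0, "ax": 0, "ay": 0, "az": 0, "fingers": 10},
], force=90)

```text
t: 4.95
eef_pos: [0.4883, 0.3047, 0.079]
tool_rot: [-0.001, 0.992, 0.128, 0.001]
contact_force: [-0.1, 1.0, 6.3]
gripper_width: 0.251
grasp_force: 89.1
```

jog_arm([
  {"x": 0, "y": 0, "z": -5, "ax": 0, "ay": 0, "az": 0, "fingers": 10},
  {"x": 0, "y": 0, "z": -15, "ax": 0, "ay": 0, "az": 0, "fingers": 10},
  {"x": 0, "y": 0, "z": -20, "ax": 0, "ay": 0, "az": 0, "fingers": 10},
  {"x": 0, "y": 0, "z": -20, "ax": 0, "ay": 0, "az": 0, "fingers": 10},
  {"x": 0, "y": 0, "z": -20, "ax": 0, "ay": 0, "az": 0, "fingers": 10},
  {"x": 0, "y": 0, "z": -12, "ax": 0, "ay": 0, "az": 0, "fingers": 10},
  {"x": 0, "y": 0, "z": -5, "ax": 0, "ay": 0, "az": 0, "fingers": 10},
  {"x": 0, "y": 0, "z": 0, "ax": 0, "ay": 0, "az": 0, "fingers": 10},
])

```text
t: 5.75
eef_pos: [0.4877, 0.3038, 0.1753]
tool_rot: [-0.0, 0.992, 0.128, 0.0]
contact_force: [-0.5, 0.3, -2.1]
gripper_width: 0.247
grasp_force: 88.4
```

Run:
```python
from station import bot
o=bot.get_obs(); print({k:[float(x) for x in __import__('numpy').round(o[k],4).ravel()] for k in('t','eef_pos','tool_rot','contact_force','torque','grasp_force','gripper_width')})
```

```text
{'t': [5.75], 'eef_pos': [0.4877, 0.3038, 0.1753], 'tool_rot': [-0.0001, 0.9918, 0.1281, 0.0004], 'contact_force': [-0.5263, 0.3165, -2.1133], 'torque': [0.0275, -0.008, 0.0165], 'grasp_force': [88.4295], 'gripper_width': [0.2473]}
```

jog_arm([
  {"x": 2, "y": 25, "z": 0, "ax": 0, "ay": 0, "az": 0, "fingers": 10},
  {"x": 2, "y": 40, "z": 0, "ax": 0, "ay": 0, "az": 0, "fingers": 10},
  {"x": 2, "y": 40, "z": 0, "ax": 0, "ay": 0, "az": 0, "fingers": 10},
  {"x": 2, "y": 40, "z": 0, "ax": 0, "ay": 0, "az": 0, "fingers": 10},
  {"x": 2, "y": 40, "z": 0, "ax": 0, "ay": 0, "az": 0, "fingers": 10},
  {"x": 2, "y": 40, "z": 0, "ax": 0, "ay": 0, "az": 0, "fingers": 10},
  {"x": 2, "y": 35, "z": 0, "ax": 0, "ay": 0, "az": 0, "fingers": 10},
  {"x": 2, "y": 20, "z": 0, "ax": 0, "ay": 0, "az": 0, "fingers": 10},
])

```text
t: 6.55
eef_pos: [0.574, 0.0327, 0.1733]
tool_rot: [0.001, 0.992, 0.126, -0.001]
contact_force: [0.7, -0.6, -1.5]
gripper_width: 0.248
grasp_force: 88.5
```

jog_arm([
  {"x": 0, "y": 0, "z": 0, "ax": 0, "ay": 0, "az": 3.3, "fingers": 10},
  {"x": 0, "y": 0, "z": 5, "ax": 0, "ay": 0, "az": 4, "fingers": 10},
  {"x": 0, "y": 0, "z": 5, "ax": 0, "ay": 0, "az": 4, "fingers": 10},
  {"x": 0, "y": 0, "z": 5, "ax": 0, "ay": 0, "az": 3, "fingers": 10},
  {"x": 0, "y": 0, "z": 5, "ax": 0, "ay": 0, "az": 0, "fingers": 10},
  {"x": 0, "y": 0, "z": 5, "ax": 0, "ay": 0, "az": 0, "fingers": 10},
  {"x": 0, "y": 0, "z": 5, "ax": 0, "ay": 0, "az": 0, "fingers": 10},
  {"x": 0, "y": 0, "z": 0, "ax": 0, "ay": 0, "az": 0, "fingers": 10},
])

```text
t: 7.35
eef_pos: [0.5735, 0.0369, 0.1437]
tool_rot: [0.0, 1.0, 0.004, -0.001]
contact_force: [0.8, 0.4, -0.8]
gripper_width: 0.253
grasp_force: 88.5
```

Run:
```python
from station import bot
from h import *
c=snap(bot,'scene','pics/s2.png'); a=cv2.imread('pics/s2.png'); o=bot.get_obs(); e=o['eef_pos'];print(e,o['tool_rot'],o['contact_force'])
b=e[2]-.073
for z in (b,b+.014): print([np.round((np.array(proj(c,(e[0]+sx*.016,e[1]+sy*.025,z)))-[240,150])*7).tolist() for sx,sy in((1,1),(1,-1),(-1,-1),(-1,1))])
cv2.imwrite('pics/s2c.png',cv2.resize(a[175:260,240:345],None,fx=7,fy=7,interpolation=cv2.INTER_CUBIC)) # subtract 25*7 rows
```

```text
[0.573867   0.03696524 0.14419103] [ 2.35269278e-05  9.99991935e-01  3.98769219e-03 -4.77215859e-04] [ 0.63134518  0.43970592 -0.9875699 ]
[[329.0, 549.0], [233.0, 474.0], [297.0, 432.0], [393.0, 505.0]]
[[330.0, 521.0], [233.0, 447.0], [298.0, 405.0], [395.0, 477.0]]
```

View pics/s2c.png

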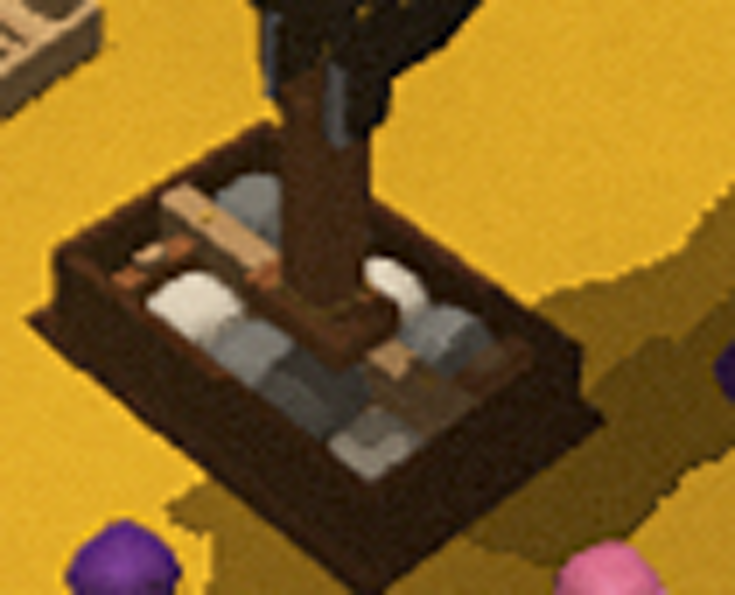

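The foot hangs squarely above the far cell, with its near corner at crop (335,367) against a predicted (329,374). I'm lowering it slowly.

jog_arm([
  {"x": 0.5, "y": 0, "z": 3, "ax": 0, "ay": 0, "az": 0, "fingers": 10},
  {"x": 0, "y": 0, "z": 3, "ax": 0, "ay": 0, "az": 0, "fingers": 10},
  {"x": 0, "y": 0, "z": 3, "ax": 0, "ay": 0, "az": 0, "fingers": 10},
  {"x": 0, "y": 0, "z": 3, "ax": 0, "ay": 0, "az": 0, "fingers": 10},
  {"x": 0, "y": 0, "z": 2, "ax": 0, "ay": 0, "az": 0, "fingers": 10},
  {"x": 0, "y": 0, "z": 1, "ax": 0, "ay": 0, "az": 0, "fingers": 10},
  {"x": 0, "y": 0, "z": 0.8, "ax": 0, "ay": 0, "az": 0, "fingers": 10},
  {"x": 0, "y": 0, "z": 0.8, "ax": 0, "ay": 0, "az": 0, "fingers": 10},
])

```text
t: 8.2
eef_pos: [0.5748, 0.037, 0.1281]
tool_rot: [-0.0, 1.0, 0.004, 0.0]
contact_force: [-0.2, 1.1, -1.1]
gripper_width: 0.251
grasp_force: 88.5
```

jog_arm([
  {"x": 0, "y": 0, "z": 0.8, "ax": 0, "ay": 0, "az": 0, "fingers": 10},
  {"x": 0, "y": 0, "z": 0.8, "ax": 0, "ay": 0, "az": 0, "fingers": 10},
  {"x": 0, "y": 0, "z": 0.8, "ax": 0, "ay": 0, "az": 0, "fingers": 10},
  {"x": 0, "y": 0, "z": 0.8, "ax": 0, "ay": 0, "az": 0, "fingers": 10},
  {"x": 0, "y": 0, "z": 0.8, "ax": 0, "ay": 0, "az": 0, "fingers": 10},
  {"x": 0, "y": 0, "z": 0.8, "ax": 0, "ay": 0, "az": 0, "fingers": 10},
  {"x": 0, "y": 0, "z": 0.8, "ax": 0, "ay": 0, "az": 0, "fingers": 10},
  {"x": 0, "y": 0, "z": 0.8, "ax": 0, "ay": 0, "az": 0, "fingers": 10},
])

```text
t: 9.0
eef_pos: [0.5747, 0.037, 0.1216]
tool_rot: [0.0, 1.0, 0.004, -0.0]
contact_force: [0.3, -0.3, -1.8]
gripper_width: 0.253
grasp_force: 88.5
```

jog_arm([
  {"x": 0, "y": 0, "z": 0.7, "ax": 0, "ay": 0, "az": 0, "fingers": 10},
  {"x": 0, "y": 0, "z": 0.7, "ax": 0, "ay": 0, "az": 0, "fingers": 10},
  {"x": 0, "y": 0, "z": 0.7, "ax": 0, "ay": 0, "az": 0, "fingers": 10},
  {"x": 0, "y": 0, "z": 0.7, "ax": 0, "ay": 0, "az": 0, "fingers": 10},
  {"x": 0, "y": 0, "z": 0.7, "ax": 0, "ay": 0, "az": 0, "fingers": 10},
  {"x": 0, "y": 0, "z": 0.7, "ax": 0, "ay": 0, "az": 0, "fingers": 10},
  {"x": 0, "y": 0, "z": 0.7, "ax": 0, "ay": 0, "az": 0, "fingers": 10},
  {"x": 0, "y": 0, "z": 0.7, "ax": 0, "ay": 0, "az": 0, "fingers": 10},
])

```text
t: 9.8
eef_pos: [0.576, 0.0364, 0.1175]
tool_rot: [0.0, 1.0, 0.004, 0.001]
contact_force: [-1.3, -2.8, 8.0]
gripper_width: 0.247
grasp_force: 89.7
```

jog_arm([
  {"x": 0, "y": 0, "z": 0.6, "ax": 0, "ay": 0, "az": 0, "fingers": 10},
  {"x": 0, "y": 0, "z": 0.6, "ax": 0, "ay": 0, "az": 0, "fingers": 10},
  {"x": 0, "y": 0, "z": 0.6, "ax": 0, "ay": 0, "az": 0, "fingers": 10},
  {"x": 0, "y": 0, "z": 0.6, "ax": 0, "ay": 0, "az": 0, "fingers": 10},
  {"x": 0, "y": 0, "z": 0.6, "ax": 0, "ay": 0, "az": 0, "fingers": 10},
  {"x": 0, "y": 0, "z": 0.6, "ax": 0, "ay": 0, "az": 0, "fingers": 10},
  {"x": 0, "y": 0, "z": 0.6, "ax": 0, "ay": 0, "az": 0, "fingers": 10},
  {"x": 0, "y": 0, "z": 0.6, "ax": 0, "ay": 0, "az": 0, "fingers": 10},
])

```text
t: 10.6
eef_pos: [0.5747, 0.0371, 0.1111]
tool_rot: [-0.0, 1.0, 0.004, -0.0]
contact_force: [0.7, -1.3, 2.1]
gripper_width: 0.252
grasp_force: 89.0
```

jog_arm([
  {"x": 0, "y": 0, "z": 0.6, "ax": 0, "ay": 0, "az": 0, "fingers": 10},
  {"x": 0, "y": 0, "z": 0.6, "ax": 0, "ay": 0, "az": 0, "fingers": 10},
  {"x": 0, "y": 0, "z": 0.5, "ax": 0, "ay": 0, "az": 0, "fingers": 10},
  {"x": 0, "y": 0, "z": 0.5, "ax": 0, "ay": 0, "az": 0, "fingers": 10},
  {"x": 0, "y": 0, "z": 0.4, "ax": 0, "ay": 0, "az": 0, "fingers": 10},
  {"x": 0, "y": 0, "z": 0.4, "ax": 0, "ay": 0, "az": 0, "fingers": 10},
  {"x": 0, "y": 0, "z": 0.4, "ax": 0, "ay": 0, "az": 0, "fingers": 10},
  {"x": 0, "y": 0, "z": 0.4, "ax": 0, "ay": 0, "az": 0, "fingers": 10},
])

```text
t: 11.4
eef_pos: [0.5745, 0.037, 0.1073]
tool_rot: [0.0, 1.0, 0.004, -0.0]
contact_force: [-0.2, -0.2, -0.4]
gripper_width: 0.254
grasp_force: 88.8
```

jog_arm([
  {"x": 0, "y": 0, "z": 0.4, "ax": 0, "ay": 0, "az": 0, "fingers": 10},
  {"x": 0, "y": 0, "z": 0.4, "ax": 0, "ay": 0, "az": 0, "fingers": 10},
  {"x": 0, "y": 0, "z": 0.4, "ax": 0, "ay": 0, "az": 0, "fingers": 10},
  {"x": 0, "y": 0, "z": 0.3, "ax": 0, "ay": 0, "az": 0, "fingers": 10},
  {"x": 0, "y": 0, "z": 0.3, "ax": 0, "ay": 0, "az": 0, "fingers": 10},
  {"x": 0, "y": 0, "z": 0, "ax": 0, "ay": 0, "az": 0, "fingers": 10},
  {"x": 0, "y": 0, "z": 0, "ax": 0, "ay": 0, "az": 0, "fingers": 10},
  {"x": 0, "y": 0, "z": 0, "ax": 0, "ay": 0, "az": 0, "fingers": 10},
])

```text
t: 12.2
eef_pos: [0.5753, 0.0371, 0.1067]
tool_rot: [-0.0, 1.0, 0.004, 0.001]
contact_force: [-1.6, -0.5, 7.7]
gripper_width: 0.252
grasp_force: 89.7
```

jog_arm([
  {"x": 0, "y": 0, "z": 0.2, "ax": 0, "ay": 0, "az": 0, "fingers": 10},
  {"x": 0, "y": 0, "z": 0.2, "ax": 0, "ay": 0, "az": 0, "fingers": 10},
  {"x": 0, "y": 0, "z": 0.1, "ax": 0, "ay": 0, "az": 0, "fingers": 10},
  {"x": 0, "y": 0, "z": 0, "ax": 0, "ay": 0, "az": 0, "fingers": 10},
  {"x": 0, "y": 0, "z": 0, "ax": 0, "ay": 0, "az": 0, "fingers": 10},
  {"x": 0, "y": 0, "z": 0, "ax": 0, "ay": 0, "az": 0, "fingers": 10},
  {"x": 0, "y": 0, "z": 0, "ax": 0, "ay": 0, "az": 0, "fingers": 10},
  {"x": 0, "y": 0, "z": 0, "ax": 0, "ay": 0, "az": 0, "fingers": 10},
])

```text
t: 13.0
eef_pos: [0.5756, 0.0371, 0.1066]
tool_rot: [-0.0, 1.0, 0.004, 0.001]
contact_force: [-2.0, -0.6, 9.8]
gripper_width: 0.252
grasp_force: 90.0
```

jog_arm([
  {"x": 0, "y": 0, "z": 0, "ax": 0, "ay": 0, "az": 0, "fingers": 10},
  {"x": 0, "y": 0, "z": 0, "ax": 0, "ay": 0, "az": 0, "fingers": 10},
  {"x": 0, "y": 0, "z": 0, "ax": 0, "ay": 0, "az": 0, "fingers": 10},
  {"x": 0, "y": 0, "z": 0, "ax": 0, "ay": 0, "az": 0, "fingers": 10},
  {"x": 0, "y": 0, "z": 0, "ax": 0, "ay": 0, "az": 0, "fingers": 10},
  {"x": 0, "y": 0, "z": 0, "ax": 0, "ay": 0, "az": 0, "fingers": 10},
  {"x": 0, "y": 0, "z": 0, "ax": 0, "ay": 0, "az": 0, "fingers": 10},
  {"x": 0, "y": 0, "z": 0, "ax": 0, "ay": 0, "az": 0, "fingers": 10},
])

```text
t: 13.8
eef_pos: [0.5756, 0.0372, 0.1066]
tool_rot: [-0.0, 1.0, 0.004, 0.001]
contact_force: [-1.4, -1.3, 9.9]
gripper_width: 0.246
grasp_force: 90.0
```

jog_arm([
  {"x": 0, "y": 0, "z": 0.2, "ax": 0, "ay": 0, "az": 0, "fingers": 10},
  {"x": 0, "y": 0, "z": 0.2, "ax": 0, "ay": 0, "az": 0, "fingers": 10},
  {"x": 0, "y": 0, "z": 0.1, "ax": 0, "ay": 0, "az": 0, "fingers": 10},
  {"x": 0, "y": 0, "z": 0.1, "ax": 0, "ay": 0, "az": 0, "fingers": 10},
  {"x": 0, "y": 0, "z": 0, "ax": 0, "ay": 0, "az": 0, "fingers": 10},
  {"x": 0, "y": 0, "z": 0, "ax": 0, "ay": 0, "az": 0, "fingers": 10},
  {"x": 0, "y": 0, "z": 0, "ax": 0, "ay": 0, "az": 0, "fingers": 10},
  {"x": 0, "y": 0, "z": 0, "ax": 0, "ay": 0, "az": 0, "fingers": 10},
])

```text
t: 14.6
eef_pos: [0.576, 0.0372, 0.1066]
tool_rot: [-0.0, 1.0, 0.004, 0.001]
contact_force: [-1.7, 0.3, 13.0]
gripper_width: 0.253
grasp_force: 90.4
```

jog_arm([
  {"x": 0, "y": 0, "z": 0, "ax": 0, "ay": 0, "az": 0, "fingers": 10},
  {"x": 0, "y": 0, "z": 0, "ax": 0, "ay": 0, "az": 0, "fingers": 10},
  {"x": 0, "y": 0, "z": 0, "ax": 0, "ay": 0, "az": 0, "fingers": 10},
  {"x": 0, "y": 0, "z": 0, "ax": 0, "ay": 0, "az": 0, "fingers": 10},
  {"x": 0, "y": 0, "z": 0, "ax": 0, "ay": 0, "az": 0, "fingers": 10},
  {"x": 0, "y": 0, "z": 0, "ax": 0, "ay": 0, "az": 0, "fingers": 10},
  {"x": 0, "y": 0, "z": 0, "ax": 0, "ay": 0, "az": 0, "fingers": 10},
  {"x": 0, "y": 0, "z": 0, "ax": 0, "ay": 0, "az": 0, "fingers": 10},
])

```text
t: 15.4
eef_pos: [0.576, 0.0372, 0.1066]
tool_rot: [-0.0, 1.0, 0.004, 0.001]
contact_force: [-2.7, -0.5, 14.0]
gripper_width: 0.253
grasp_force: 90.4
```

jog_arm([
  {"x": 0, "y": 0, "z": -1, "ax": 0, "ay": 0, "az": 0, "fingers": 10},
  {"x": 0, "y": 0, "z": -2, "ax": 0, "ay": 0, "az": 0, "fingers": 10},
  {"x": 0, "y": 0, "z": -4, "ax": 0, "ay": 0, "az": 0, "fingers": 10},
  {"x": 0, "y": 0, "z": -5, "ax": 0, "ay": 0, "az": 0, "fingers": 10},
  {"x": 0, "y": 0, "z": -6, "ax": 0, "ay": 0, "az": 0, "fingers": 10},
  {"x": 0, "y": 0, "z": -6, "ax": 0, "ay": 0, "az": 0, "fingers": 10},
  {"x": 0, "y": 0, "z": -6, "ax": 0, "ay": 0, "az": 0, "fingers": 10},
  {"x": 0, "y": 0, "z": -6, "ax": 0, "ay": 0, "az": 0, "fingers": 10},
])

```text
t: 16.2
eef_pos: [0.5748, 0.037, 0.1412]
tool_rot: [-0.0, 1.0, 0.004, 0.0]
contact_force: [-0.1, -0.7, -1.7]
gripper_width: 0.247
grasp_force: 88.6
```

jog_arm([
  {"x": -4, "y": 4, "z": 0, "ax": 0, "ay": 0, "az": 0, "fingers": 10},
  {"x": -8, "y": 8, "z": 0, "ax": 0, "ay": 0, "az": 0, "fingers": 10},
  {"x": -12, "y": 12, "z": 0, "ax": 0, "ay": 0, "az": 0, "fingers": 10},
  {"x": -12, "y": 12, "z": 0, "ax": 0, "ay": 0, "az": 0, "fingers": 10},
  {"x": -12, "y": 12, "z": 0, "ax": 0, "ay": 0, "az": 0, "fingers": 10},
  {"x": -6, "y": 5.5, "z": 0, "ax": 0, "ay": 0, "az": 0, "fingers": 10},
  {"x": -2.5, "y": 2, "z": 0, "ax": 0, "ay": 0, "az": 0, "fingers": 10},
  {"x": 0, "y": 0, "z": 0, "ax": 0, "ay": 0, "az": 0, "fingers": 10},
])

```text
t: 17.0
eef_pos: [0.5185, -0.0191, 0.1408]
tool_rot: [-0.0, 1.0, 0.003, 0.0]
contact_force: [-0.5, 0.6, -1.5]
gripper_width: 0.249
grasp_force: 88.6
```

Run:
```python
from station import bot
from h import *
c=snap(bot,'scene','pics/s3.png'); a=cv2.imread('pics/s3.png'); o=bot.get_obs(); e=o['eef_pos'];print(e,o['tool_rot'],o['contact_force'])
b=e[2]-.072
print([np.round((np.array(proj(c,(e[0]+sx*.016,e[1]+sy*.025,b)))-[240,175])*7).tolist() for sx,sy in((1,1),(1,-1),(-1,-1),(-1,1))])
cv2.imwrite('pics/s3c.png',cv2.resize(a[175:260,240:345],None,fx=7,fy=7,interpolation=cv2.INTER_CUBIC))
```

```text
[ 0.51895771 -0.01863661  0.14080846] [-1.51057720e-04  9.99992536e-01  3.84372066e-03  3.61530877e-04] [-0.12996793  0.68909917 -1.43387982]
[[332.0, 225.0], [241.0, 158.0], [302.0, 120.0], [393.0, 186.0]]
```

View pics/s3c.png

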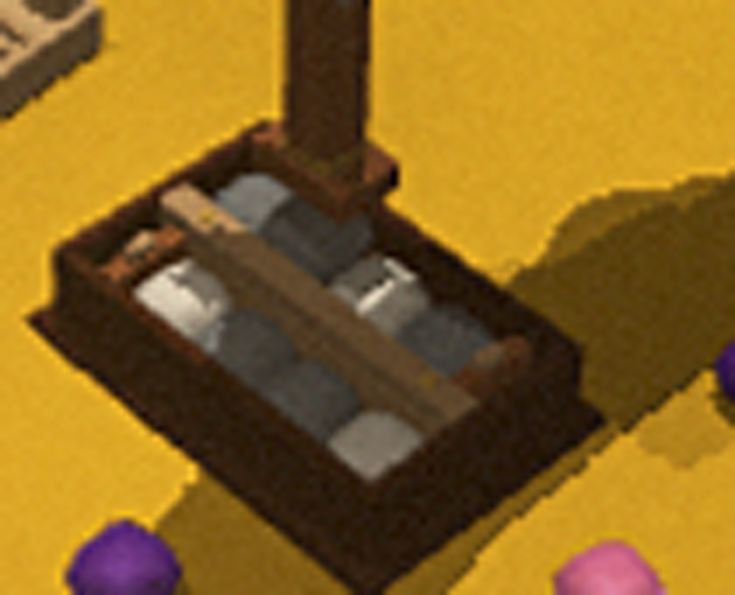

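The far row is now level and its block has slid along. The foot stands over the near cell as predicted, around crop (345,220). I'm pressing in the same way.

jog_arm([
  {"x": 0, "y": 0, "z": 3, "ax": 0, "ay": 0, "az": 0, "fingers": 10},
  {"x": 0, "y": 0, "z": 3, "ax": 0, "ay": 0, "az": 0, "fingers": 10},
  {"x": 0, "y": 0, "z": 3, "ax": 0, "ay": 0, "az": 0, "fingers": 10},
  {"x": 0, "y": 0, "z": 3, "ax": 0, "ay": 0, "az": 0, "fingers": 10},
  {"x": 0, "y": 0, "z": 2, "ax": 0, "ay": 0, "az": 0, "fingers": 10},
  {"x": 0, "y": 0, "z": 1.2, "ax": 0, "ay": 0, "az": 0, "fingers": 10},
  {"x": 0, "y": 0, "z": 0.8, "ax": 0, "ay": 0, "az": 0, "fingers": 10},
  {"x": 0, "y": 0, "z": 0.8, "ax": 0, "ay": 0, "az": 0, "fingers": 10},
])

```text
t: 17.85
eef_pos: [0.5187, -0.0189, 0.1238]
tool_rot: [0.0, 1.0, 0.004, 0.0]
contact_force: [0.2, 0.4, -1.6]
gripper_width: 0.255
grasp_force: 88.6
```

jog_arm([
  {"x": 0, "y": 0, "z": 0.7, "ax": 0, "ay": 0, "az": 0, "fingers": 10},
  {"x": 0, "y": 0, "z": 0.7, "ax": 0, "ay": 0, "az": 0, "fingers": 10},
  {"x": 0, "y": 0, "z": 0.7, "ax": 0, "ay": 0, "az": 0, "fingers": 10},
  {"x": 0, "y": 0, "z": 0.7, "ax": 0, "ay": 0, "az": 0, "fingers": 10},
  {"x": 0, "y": 0, "z": 0.7, "ax": 0, "ay": 0, "az": 0, "fingers": 10},
  {"x": 0, "y": 0, "z": 0.7, "ax": 0, "ay": 0, "az": 0, "fingers": 10},
  {"x": 0, "y": 0, "z": 0.7, "ax": 0, "ay": 0, "az": 0, "fingers": 10},
  {"x": 0, "y": 0, "z": 0.7, "ax": 0, "ay": 0, "az": 0, "fingers": 10},
])

```text
t: 18.65
eef_pos: [0.5199, -0.0185, 0.1194]
tool_rot: [-0.0, 1.0, 0.004, 0.001]
contact_force: [-1.0, 0.9, 6.9]
gripper_width: 0.249
grasp_force: 89.6
```

jog_arm([
  {"x": 0, "y": 0, "z": 0.6, "ax": 0, "ay": 0, "az": 0, "fingers": 10},
  {"x": 0, "y": 0, "z": 0.6, "ax": 0, "ay": 0, "az": 0, "fingers": 10},
  {"x": 0, "y": 0, "z": 0.6, "ax": 0, "ay": 0, "az": 0, "fingers": 10},
  {"x": 0, "y": 0, "z": 0.6, "ax": 0, "ay": 0, "az": 0, "fingers": 10},
  {"x": 0, "y": 0, "z": 0.6, "ax": 0, "ay": 0, "az": 0, "fingers": 10},
  {"x": 0, "y": 0, "z": 0.6, "ax": 0, "ay": 0, "az": 0, "fingers": 10},
  {"x": 0, "y": 0, "z": 0.6, "ax": 0, "ay": 0, "az": 0, "fingers": 10},
  {"x": 0, "y": 0, "z": 0.6, "ax": 0, "ay": 0, "az": 0, "fingers": 10},
])

```text
t: 19.45
eef_pos: [0.519, -0.0188, 0.1136]
tool_rot: [-0.0, 1.0, 0.004, 0.0]
contact_force: [0.1, 0.5, 2.5]
gripper_width: 0.248
grasp_force: 89.1
```

jog_arm([
  {"x": 0, "y": 0, "z": 0.5, "ax": 0, "ay": 0, "az": 0, "fingers": 10},
  {"x": 0, "y": 0, "z": 0.5, "ax": 0, "ay": 0, "az": 0, "fingers": 10},
  {"x": 0, "y": 0, "z": 0.5, "ax": 0, "ay": 0, "az": 0, "fingers": 10},
  {"x": 0, "y": 0, "z": 0.5, "ax": 0, "ay": 0, "az": 0, "fingers": 10},
  {"x": 0, "y": 0, "z": 0.5, "ax": 0, "ay": 0, "az": 0, "fingers": 10},
  {"x": 0, "y": 0, "z": 0.4, "ax": 0, "ay": 0, "az": 0, "fingers": 10},
  {"x": 0, "y": 0, "z": 0.4, "ax": 0, "ay": 0, "az": 0, "fingers": 10},
  {"x": 0, "y": 0, "z": 0.4, "ax": 0, "ay": 0, "az": 0, "fingers": 10},
])

```text
t: 20.25
eef_pos: [0.5184, -0.019, 0.1095]
tool_rot: [0.0, 1.0, 0.004, -0.0]
contact_force: [0.7, 1.0, 1.6]
gripper_width: 0.256
grasp_force: 88.8
```

jog_arm([
  {"x": 0, "y": 0, "z": 0.4, "ax": 0, "ay": 0, "az": 0, "fingers": 10},
  {"x": 0, "y": 0, "z": 0.4, "ax": 0, "ay": 0, "az": 0, "fingers": 10},
  {"x": 0, "y": 0, "z": 0.4, "ax": 0, "ay": 0, "az": 0, "fingers": 10},
  {"x": 0, "y": 0, "z": 0.4, "ax": 0, "ay": 0, "az": 0, "fingers": 10},
  {"x": 0, "y": 0, "z": 0.4, "ax": 0, "ay": 0, "az": 0, "fingers": 10},
  {"x": 0, "y": 0, "z": 0.4, "ax": 0, "ay": 0, "az": 0, "fingers": 10},
  {"x": 0, "y": 0, "z": 0.4, "ax": 0, "ay": 0, "az": 0, "fingers": 10},
  {"x": 0, "y": 0, "z": 0.4, "ax": 0, "ay": 0, "az": 0, "fingers": 10},
])

```text
t: 21.05
eef_pos: [0.5202, -0.0188, 0.1084]
tool_rot: [0.0, 1.0, 0.004, 0.002]
contact_force: [-2.7, 0.4, 16.9]
gripper_width: 0.256
grasp_force: 91.0
```

jog_arm([
  {"x": 0, "y": 0, "z": -0.5, "ax": 0, "ay": 0, "az": 0, "fingers": 10},
  {"x": 0, "y": 0, "z": 0, "ax": 0, "ay": 0, "az": 0, "fingers": 10},
  {"x": 0, "y": 0, "z": 0, "ax": 0, "ay": 0, "az": 0, "fingers": 10},
  {"x": 0, "y": 0, "z": 0, "ax": 0, "ay": 0, "az": 0, "fingers": 10},
  {"x": 0, "y": 0, "z": 0, "ax": 0, "ay": 0, "az": 0, "fingers": 10},
  {"x": 0, "y": 0, "z": 0, "ax": 0, "ay": 0, "az": 0, "fingers": 10},
  {"x": 0, "y": 0, "z": 0, "ax": 0, "ay": 0, "az": 0, "fingers": 10},
  {"x": 0, "y": 0, "z": 0, "ax": 0, "ay": 0, "az": 0, "fingers": 10},
])

```text
t: 21.85
eef_pos: [0.5198, -0.0188, 0.1085]
tool_rot: [0.0, 1.0, 0.004, 0.001]
contact_force: [-1.5, 1.6, 12.5]
gripper_width: 0.254
grasp_force: 90.2
```

jog_arm([
  {"x": 0, "y": 0, "z": 0, "ax": 0, "ay": 0, "az": 0, "fingers": 10},
  {"x": 0, "y": 0, "z": 0, "ax": 0, "ay": 0, "az": 0, "fingers": 10},
  {"x": 0, "y": 0, "z": 0, "ax": 0, "ay": 0, "az": 0, "fingers": 10},
  {"x": 0, "y": 0, "z": 0, "ax": 0, "ay": 0, "az": 0, "fingers": 10},
  {"x": 0, "y": 0, "z": 0, "ax": 0, "ay": 0, "az": 0, "fingers": 10},
  {"x": 0, "y": 0, "z": 0, "ax": 0, "ay": 0, "az": 0, "fingers": 10},
  {"x": 0, "y": 0, "z": 0, "ax": 0, "ay": 0, "az": 0, "fingers": 10},
  {"x": 0, "y": 0, "z": 0, "ax": 0, "ay": 0, "az": 0, "fingers": 10},
])

```text
t: 22.65
eef_pos: [0.5198, -0.0188, 0.1085]
tool_rot: [0.0, 1.0, 0.004, 0.001]
contact_force: [-2.5, 0.2, 12.4]
gripper_width: 0.253
grasp_force: 90.2
```

jog_arm([
  {"x": 0, "y": 0, "z": -1, "ax": 0, "ay": 0, "az": 0, "fingers": 10},
  {"x": 0, "y": 0, "z": -3, "ax": 0, "ay": 0, "az": 0, "fingers": 10},
  {"x": 0, "y": 0, "z": -6, "ax": 0, "ay": 0, "az": 0, "fingers": 10},
  {"x": 0, "y": 0, "z": -12, "ax": 0, "ay": 0, "az": 0, "fingers": 10},
  {"x": 0, "y": 0, "z": -18, "ax": 0, "ay": 0, "az": 0, "fingers": 10},
  {"x": 0, "y": 0, "z": -18, "ax": 0, "ay": 0, "az": 0, "fingers": 10},
  {"x": 0, "y": 0, "z": -10, "ax": 0, "ay": 0, "az": 0, "fingers": 10},
  {"x": 0, "y": 0, "z": -2, "ax": 0, "ay": 0, "az": 0, "fingers": 10},
])

```text
t: 23.45
eef_pos: [0.5195, -0.0189, 0.1786]
tool_rot: [0.0, 1.0, 0.004, 0.001]
contact_force: [0.6, 0.3, -1.2]
gripper_width: 0.254
grasp_force: 88.6
```

Run:
```python
from station import bot
from h import *
c=snap(bot,'scene','pics/s4.png'); a=cv2.imread('pics/s4.png'); print(bot.get_obs()['eef_pos'])
cv2.imwrite('pics/s4c.png',cv2.resize(a[175:260,240:345],None,fx=7,fy=7,interpolation=cv2.INTER_CUBIC))
```

```text
[ 0.51907358 -0.01898972  0.17793034]
```

View pics/s4c.png

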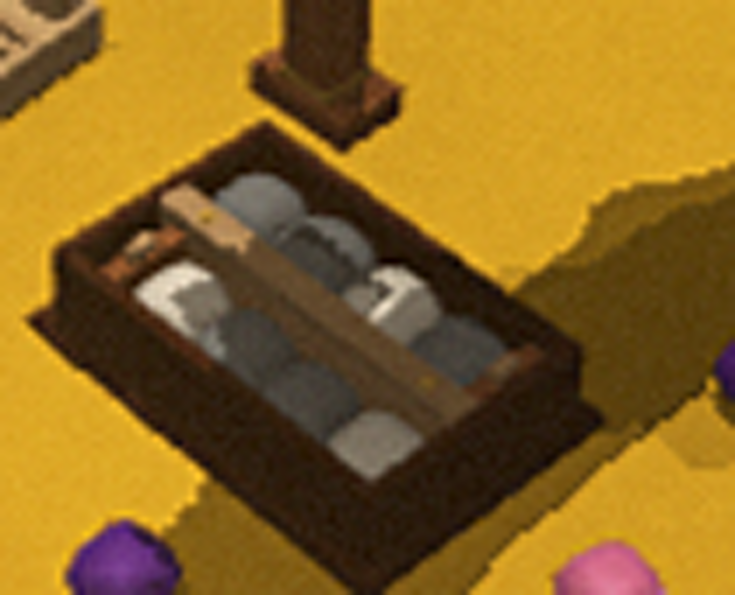

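Both rows are level. Returning the tamper to the middle of the board.

jog_arm([
  {"x": -3, "y": -20, "z": 0, "ax": 0, "ay": 0, "az": 0, "fingers": 10},
  {"x": -5, "y": -45, "z": 0, "ax": 0, "ay": 0, "az": 0, "fingers": 10},
  {"x": -6, "y": -45, "z": 0, "ax": 0, "ay": 0, "az": 0, "fingers": 10},
  {"x": -6, "y": -45, "z": 0, "ax": 0, "ay": 0, "az": 0, "fingers": 10},
  {"x": -6, "y": -45, "z": 0, "ax": 0, "ay": 0, "az": 0, "fingers": 10},
  {"x": -5, "y": -45, "z": 0, "ax": 0, "ay": 0, "az": 0, "fingers": 10},
  {"x": -4, "y": -40, "z": 0, "ax": 0, "ay": 0, "az": 0, "fingers": 10},
  {"x": -3, "y": -21, "z": 0, "ax": 0, "ay": 0, "az": 0, "fingers": 10},
])

```text
t: 24.3
eef_pos: [0.4764, 0.2909, 0.1762]
tool_rot: [-0.001, 1.0, 0.006, -0.001]
contact_force: [-0.3, 0.4, -0.5]
gripper_width: 0.255
grasp_force: 88.7
```

jog_arm([
  {"x": 0, "y": 0, "z": 5, "ax": 0, "ay": 0, "az": 0, "fingers": 10},
  {"x": 0, "y": 0, "z": 15, "ax": 0, "ay": 0, "az": 0, "fingers": 10},
  {"x": 0, "y": 0, "z": 20, "ax": 0, "ay": 0, "az": 0, "fingers": 10},
  {"x": 0, "y": 0, "z": 20, "ax": 0, "ay": 0, "az": 0, "fingers": 10},
  {"x": 0, "y": 0, "z": 15, "ax": 0, "ay": 0, "az": 0, "fingers": 10},
  {"x": 0, "y": 0, "z": 10, "ax": 0, "ay": 0, "az": 0, "fingers": 10},
  {"x": 0, "y": 0, "z": 5, "ax": 0, "ay": 0, "az": 0, "fingers": 10},
  {"x": 0, "y": 0, "z": 0, "ax": 0, "ay": 0, "az": 0, "fingers": 10},
])

```text
t: 25.1
eef_pos: [0.4782, 0.2865, 0.0865]
tool_rot: [0.0, 1.0, 0.004, -0.0]
contact_force: [-0.6, 0.3, -0.6]
gripper_width: 0.254
grasp_force: 88.7
```

jog_arm([
  {"x": 0, "y": 0, "z": 2, "ax": 0, "ay": 0, "az": 0, "fingers": 10},
  {"x": 0, "y": 0, "z": 2, "ax": 0, "ay": 0, "az": 0, "fingers": 10},
  {"x": 0, "y": 0, "z": 1.5, "ax": 0, "ay": 0, "az": 0, "fingers": 10},
  {"x": 0, "y": 0, "z": 1, "ax": 0, "ay": 0, "az": 0, "fingers": 10},
  {"x": 0, "y": 0, "z": 0.7, "ax": 0, "ay": 0, "az": 0, "fingers": 10},
  {"x": 0, "y": 0, "z": 0.5, "ax": 0, "ay": 0, "az": 0, "fingers": 10},
  {"x": 0, "y": 0, "z": 0.3, "ax": 0, "ay": 0, "az": 0, "fingers": 10},
  {"x": 0, "y": 0, "z": 0, "ax": 0, "ay": 0, "az": 0, "fingers": 10},
])

```text
t: 25.9
eef_pos: [0.4783, 0.2869, 0.0791]
tool_rot: [-0.0, 1.0, 0.004, 0.0]
contact_force: [-0.8, -0.3, -0.5]
gripper_width: 0.25
grasp_force: 88.8
```

jog_arm([
  {"x": 0, "y": 0, "z": 0.3, "ax": 0, "ay": 0, "az": 0, "fingers": 10},
  {"x": 0, "y": 0, "z": 0.3, "ax": 0, "ay": 0, "az": 0, "fingers": 10},
  {"x": 0, "y": 0, "z": 0.3, "ax": 0, "ay": 0, "az": 0, "fingers": 10},
  {"x": 0, "y": 0, "z": 0, "ax": 0, "ay": 0, "az": 0, "fingers": 10},
  {"x": 0, "y": 0, "z": 0, "ax": 0, "ay": 0, "az": 0, "fingers": 10},
  {"x": 0, "y": 0, "z": 0, "ax": 0, "ay": 0, "az": 0, "fingers": 10},
  {"x": 0, "y": 0, "z": 0, "ax": 0, "ay": 0, "az": 0, "fingers": 10},
  {"x": 0, "y": 0, "z": 0, "ax": 0, "ay": 0, "az": 0, "fingers": 10},
])

```text
t: 26.7
eef_pos: [0.4787, 0.2872, 0.0789]
tool_rot: [-0.0, 1.0, 0.004, 0.0]
contact_force: [-0.4, 0.4, 6.5]
gripper_width: 0.25
grasp_force: 89.7
```

Contact is made, so I'm releasing gently, waiting and retreating.

jog_arm([
  {"x": 0, "y": 0, "z": -0.7, "ax": 0, "ay": 0, "az": 0, "fingers": 20},
  {"x": 0, "y": 0, "z": 0, "ax": 0, "ay": 0, "az": 0, "fingers": 28},
  {"x": 0, "y": 0, "z": 0, "ax": 0, "ay": 0, "az": 0, "fingers": 36},
  {"x": 0, "y": 0, "z": 0, "ax": 0, "ay": 0, "az": 0, "fingers": 50},
  {"x": 0, "y": 0, "z": 0, "ax": 0, "ay": 0, "az": 0, "fingers": 70},
  {"x": 0, "y": 0, "z": 0, "ax": 0, "ay": 0, "az": 0, "fingers": 85},
  {"x": 0, "y": 0, "z": 0, "ax": 0, "ay": 0, "az": 0, "fingers": 85},
  {"x": 0, "y": 0, "z": 0, "ax": 0, "ay": 0, "az": 0, "fingers": 85},
])

```text
t: 27.5
eef_pos: [0.4783, 0.2868, 0.0788]
tool_rot: [-0.0, 1.0, 0.004, -0.0]
contact_force: [0.0, 0.2, -1.3]
gripper_width: 0.997
grasp_force: 0.0
```

jog_arm([
  {"x": 0, "y": 0, "z": -5, "ax": 0, "ay": 0, "az": 0, "fingers": 85},
  {"x": 0, "y": 0, "z": -15, "ax": 0, "ay": 0, "az": 0, "fingers": 85},
  {"x": 0, "y": 0, "z": -25, "ax": 0, "ay": 0, "az": 0, "fingers": 85},
  {"x": 0, "y": 0, "z": -25, "ax": 0, "ay": 0, "az": 0, "fingers": 85},
  {"x": 0, "y": 0, "z": -25, "ax": 0, "ay": 0, "az": 0, "fingers": 85},
  {"x": 0, "y": 0, "z": -20, "ax": 0, "ay": 0, "az": 0, "fingers": 85},
  {"x": 0, "y": 0, "z": -10, "ax": 0, "ay": 0, "az": 0, "fingers": 85},
  {"x": 0, "y": 0, "z": 0, "ax": 0, "ay": 0, "az": 0, "fingers": 85},
])

```text
t: 28.3
eef_pos: [0.4792, 0.2875, 0.2059]
tool_rot: [-0.001, 1.0, 0.004, 0.002]
contact_force: [-0.5, -0.4, -0.2]
gripper_width: 0.995
grasp_force: 0.0
```

Run:
```python
from station import bot
from h import *
c=snap(bot,'scene','pics/s5.png'); a=cv2.imread('pics/s5.png'); o=bot.get_obs(); print(o['eef_pos'],o['gripper_width'],o['contact_force'])
cv2.imwrite('pics/s5c.png',cv2.resize(a[180:310,240:450],None,fx=3.8,fy=3.8,interpolation=cv2.INTER_CUBIC))
```

```text
[0.47850557 0.28688514 0.20442218] 0.9949546984960752 [-0.41336738 -0.41043399  0.38233512]
```

View pics/s5c.png

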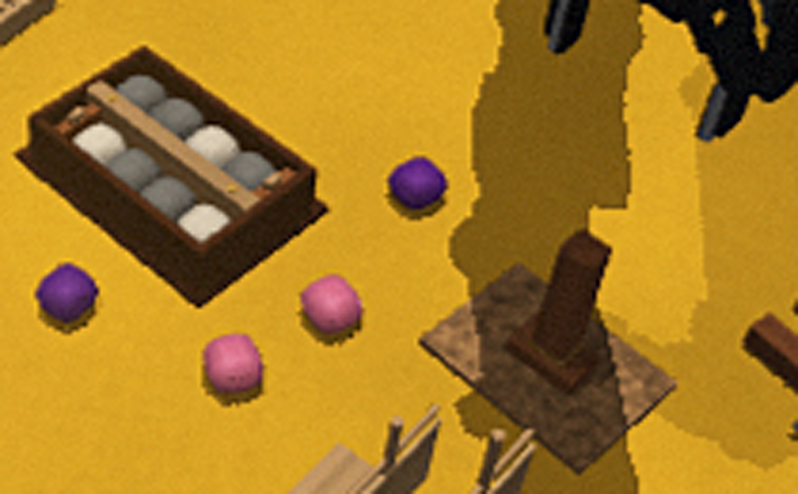

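The tamper stands upright in the middle of the board, with its foot at crop (555,350). All the stones are level and the fingers are clear, so I'm handing in.

```bash
python3 -c "
from station import bot
print(bot.hand_in())"
```

```text
the job is handed in; nothing more can be done
None
```

I pressed both cells level, each finishing with a steady push of about 14 N, stood the tamper upright on its cork board, let go and handed the job in at about 28 s; no verdict came back.

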